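# Lock the lid of the bread transport chest

## Robot

A 6-joint arm with a two-finger parallel gripper is mounted at the origin on the work surface. World frame = base frame: x ahead of the robot, y to its left, z up, the work surface at z = 0. Lengths are in m, angles in rad, forces in N, time in s.
With the tool pointing down it reaches from about 0.3 to 0.875 m from the base axis. Payload 4.2 kg.
Tool frame: the origin (TCP) lies on the mounting face of the last link; the fingertips stand 173 mm ahead of it and the grasp point (between the pads) lies 155 mm ahead of it; z points along the fingers, y is the line along which they close (so a half turn about z gives the same grasp; the last joint's range is limited). The gripper opens to 85 mm and grips with 20 to 120 N. Pads are 22 mm wide; open, the fingers measure 114 mm over their backs; the gripper's body (76 mm by 85 mm) begins 54 mm behind the grasp point. The pads swing forward as they close: fully open they stand 13 mm farther back than shut.
Start: joints at [1.096, 0.32, 1.565, -0, 1.257, -0.02], TCP at [0.253, 0.517, 0.405] pointing down, gripper open.
Joint ranges: [-3.11, 3.11], [-0.84, 2.01], [0.21, 2.61], [-1.34, 4.49], [0.05, 2.63], [-2.56, 2.56]. Speed limits (rad/s): [2.57, 2.57, 3.14, 3.14, 3.14, 3.14].

## Interface

Orientations are given as a rotation vector (axis times angle).
In Python, from plant import sense, cams, env gives the robot as it stands.
- The arm moves only by the tool carry_out, never from a script. Its argument "rows" is a list that holds one entry, the list of rows, each a list of 5 numbers: the shift along the world's x, y, z in mm, then the turn about the world's z in rad, then the opening, from -1 (shut) to 1 (fully open). In form: [[[tx, ty, tz, twist, grip], ...]]. A call has 1 to 5 rows; each row is the pose to reach, as a shift and turn from the pose commanded when the call began; what a row does not reach only later rows make up. A row lasts 1/8 s, in which the tool goes at most 62.5 mm and 10.7 degrees, less where a joint would pass 70% of its speed; a pose out of reach is approached as far as the arm can. A call with a gripper value outside its range is refused whole. The fingers move at their own pace and stop on an object; "squeeze" is the grip in N (left out, the last holds). Time passes only in rows, so rows that repeat a pose let the fingers close. It gives the time, the measured TCP pose, the force, the opening and the grip force at its end, in the units of the state.
- sense(): the state, without advancing time (a new reading comes with each control period).
- cams.snapshot(name): name is "side" or "top" or "wrist"; returns a dict with "img" (384x512x3 uint8, red, green, blue), "range_z" (384x512 float32, m along the optical axis (not along the pixel's ray), 0 where there is no reading), "vfov" (degrees; the focal length in pixels is half the picture's height over the tangent of half this angle, whatever the lens; pixels are square), "cx", "cy" (the principal point, pixels), "dist" ([k1, k2, p1, p2, k3] as OpenCV has them; the pictures are not rectified), "xyz" and "orientation" of the camera in the world. Camera axes: x right, y down, z forward; pixel columns grow to the right and rows downward; lengths in m; the calibration is good to about 2 mm. A picture is of the moment at which its call begins.
- env.close_job(): hands the job in; it is judged then, once.
The state is a dict: "clock": time; "joint_positions": joint angles; "qvel": joint speeds; "tau": joint torques, N m; "tool_pos": TCP position; "tool_rot": TCP orientation; "ft_force": force on the tool from outside, world axes, zero at the start; "moment": the same for the moment, N m; "gripper_width": finger opening in m; "grasp_force": force on a finger pad.
Only numpy, scipy, OpenCV 4.12 (cv2) and the standard library are available. Lean on these libraries where they do the work, as an engineer would, in place of code of your own. Each camera call takes 0.05 s, during which the arm holds its last target. There are 200 camera calls.

## Task

Lock the lid of the metal transport chest on the kitchen worktop: push the round slotted disc round by its upright stud, either way, until its slot lines up with the bolt, then push the bolt by its upright tab through the disc until it is fully home in the keeper. Do it with pushes of the fingertips: the bolt stays down in its channel and is never lifted out, and the jar on the lid and the mug and bottle beside the chest are left where they stand. Finish with the arm clear of everything.

Things in the scene. Friction and masses are not known exactly. Their poses are not given: they have to be found in the camera images.
- chest: Metal transport chest fixed to the worktop, 280 (its x) x 420 (its y) x 140 mm high. Origin: centre of its underside; z up. The lock lies on its flat lid (140 mm up) in a line along the chest's own y axis at x = 0: from -y to +y a channel, a strap, the disc, the keeper. These fixed parts stand at most 28 mm above the lid.
- strap (a point): Centre of the strap's top, 28 mm above the lid (chest y +45 mm): 48 mm wide in x, 14 mm in y, it bridges the bolt before the disc. The open-topped channel that guides the bolt runs along chest y from -150 to +56 mm, 16 mm wide inside, floor 8 mm and sides 18 mm above the lid.
- disc (a joint): Disc angle, rad, positive anticlockwise from above, about the vertical axis through disc_centre. At 0 the stud points along chest +y and the slot lies across the bolt's path, blocking it. At +1.571 (stud towards chest -x) or -1.571 (stud towards +x) slot and bolt line up: either will do; within 0.1 is enough. Starts within +-0.9, turns to +-2.3 (no stop at the aligned angles).
- disc_centre (a point): On the disc's axis, in its top face: chest x 0, y +100 mm, 24 mm above the lid. The disc is 80 mm in diameter, with one straight open-topped slot 22 mm wide right across its middle. It has friction (about 0.08 N m, so 3 N at the stud) and stays where it is left.
- stud (a point): Centre of the upright round stud on the disc, by which it is pushed round: 12 mm diameter, 27 mm from the disc's axis, standing from 24 to 56 mm above the lid; this point is 40 mm above the lid. It turns with the disc.
- bolt_nose (a point): Middle of the front tip of the loose steel bolt (0.2 to 0.5 kg), a bar 14 x 14 mm, 180 mm long, lying in the channel along chest y, its front 14 mm tapered to a 5 mm tip. 15 mm above the lid; the point's y axis points forwards. It starts 50 to 70 mm short of the disc's axis; fully home it is 62 mm beyond it, at keeper.
- bolt_tab (a point): Middle of the rear face of the bolt's upright push tab, at its tail, 180 mm behind the nose: a plate 34 mm wide (chest x), 6 mm thick, rising from 22 to 56 mm above the lid (this point: 39 mm). It is pushed towards chest +y.
- keeper (a point): Middle of the inner face of the keeper's back wall, where the bolt's nose stops: chest x 0, y +162 mm, 15 mm above the lid. The keeper is a bracket 34 mm wide from chest y +144 to +170 mm, 28 mm high, its opening 18 mm wide towards the disc.
- jar_mid (a point): Centre of a small closed jar, 40 mm diameter, 50 mm tall, standing loose on the lid near its +x edge; leave it.
- mug_mid (a point): Centre of a mug, 80 mm diameter and 95 mm tall, on the worktop beside the chest; leave it.
- bottle_mid (a point): Centre of a bottle, 64 mm diameter and 180 mm tall, on the worktop beside the chest; leave it.
Things that resemble listed ones, but are neither listed nor needed, are in the scene too. Of the things shaped like the part that bears bolt_nose, the bare steel one is meant.

How it is judged:
By the outcome, as a careful person would: the job done as asked, in the order asked, and still so for the second after the job is handed in, with the robot touching nothing.
It also fails if it takes over 53 s, if anything falls off the work surface, if the arm or the gripper's body presses on something with over 40 N, if the wrist force passes 120 N, or if a joint passes its speed limit or range.

## Working session

There is one attempt and no reset: what is moved stays moved. The work goes in short steps, Python scripts to look and compute and a tool call to move; the robot and the scene stay as the last step left them, time stands still between calls to the robot, and variables do not carry over. Pictures are saved under pics/ and viewed, at most 10 in all, crops included, and the job is handed in when it is done.

Besides the shell and the picture viewer there is one more tool, called as name([rows], argument=value, ...), one row to a line, values as JSON. carry_out: Moves the arm, as the interface text tells. Its arguments: {"type":"object","properties":{"rows":{"type":"array"},"squeeze":{"type":"number"}},"required":["rows"]}

```bash
mkdir -p pics; cat > h.py <<'E'
import numpy as np, cv2
from scipy.spatial.transform import Rotation as R
from plant import sense, cams, env
def snap(n):
    s=cams.snapshot(n); h=s["img"].shape[0]
    f=h/2/np.tan(np.radians(s["vfov"])/2)
    s["K"]=np.array([[f,0,s["cx"]],[0,f,s["cy"]],[0,0,1.]])
    o=np.array(s["orientation"],float)
    s["R"]=R.from_rotvec(o).as_matrix() if o.size==3 else o.reshape(3,3)
    return s
def rays(s,px):
    p=cv2.undistortPoints(np.array(px,float).reshape(-1,1,2),s["K"],np.array(s["dist"],float)).reshape(-1,2)
    return np.c_[p,np.ones(len(p))]
def onplane(s,px,z):
    d=rays(s,px)@s["R"].T; c=np.array(s["xyz"]); return c+d*((z-c[2])/d[:,2])[:,None]
def cloud(s):
    h,w=s["range_z"].shape; u,v=np.meshgrid(np.arange(w),np.arange(h))
    P=rays(s,np.c_[u.ravel(),v.ravel()])*s["range_z"].ravel()[:,None]
    P=P@s["R"].T+np.array(s["xyz"]); P[s["range_z"].ravel()==0]=np.nan
    return P.reshape(h,w,3)
def save(n,im,k=1):
    cv2.imwrite(f"pics/{n}.png",cv2.resize(im[:,:,::-1],None,fx=k,fy=k,interpolation=cv2.INTER_CUBIC))
E
python3 - <<'E'
from h import *
for n in("top","side"):
    s=snap(n); save(n,s["img"],1.5); print(n,s["xyz"],s["orientation"],s["vfov"])
    np.savez(n,**{k:s[k] for k in s})
st=sense(); print(st["clock"],st["tool_pos"],st["tool_rot"],st["gripper_width"],st["ft_force"])
E
```

```text
top [0.43776375 0.00288089 1.54791881] [-2.16087829  2.19859208 -0.1103319 ] 49.274992904776184
side [ 0.16228142 -0.98171035  1.2154913 ] [-2.31763349  0.49476065 -0.18215281] 44.76287588308428
0.1 [0.25251408 0.51642364 0.40397307] [-7.08105405e-01 -3.06035359e+00  2.42256468e-03] 0.08515715218633238 [-0.43425725  0.24155178 -0.71387716]
```

View pics/top.png

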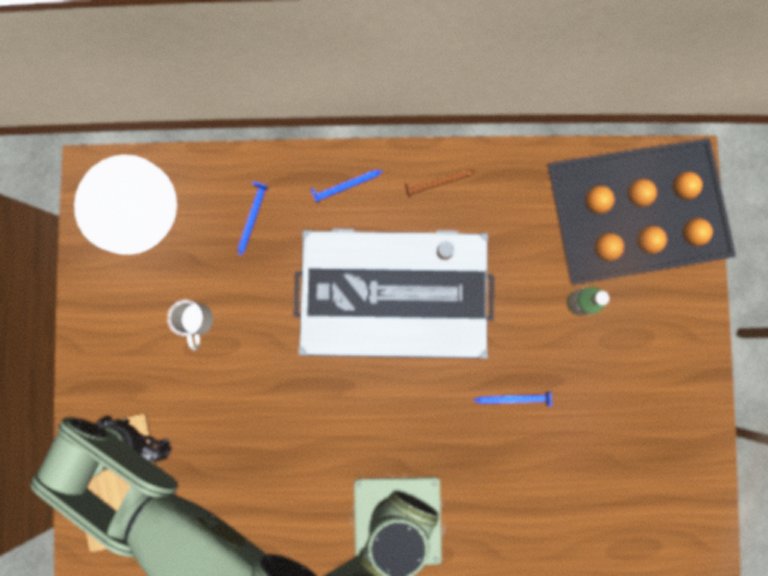

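View pics/side.png

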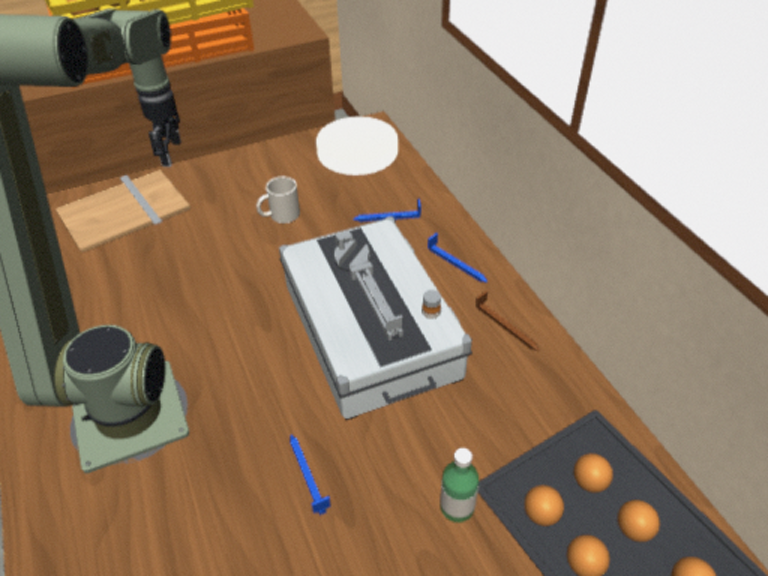

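The top view shows the chest at (395,295), keeper end left (322,291), disc (348,292), strap (373,292), bolt running right to its tab at (460,292), and jar at (445,250). Things that could be taken for the bolt: blue bars at (252,217), (347,185) and (513,399), the brown one at (440,182), and the bare steel bar in the channel (415,292). The steel one is the bolt meant.

```bash
python3 - <<'E'
from h import *
s=snap("top"); P=cloud(s); z=P[...,2]
m=((z>.128)&(z<.2)).astype(np.uint8); m[:, :180]=0; m[:,340:]=0; m[300:]=0
m=cv2.morphologyEx(m,cv2.MORPH_OPEN,np.ones((5,5)))
n,l,stt,_=cv2.connectedComponentsWithStats(m); k=1+np.argmax(stt[1:,4]); 
g=s["img"].astype(int); wh=((g.min(2)>150)&(l==k))
lid=np.nanmedian(z[wh]); print("lid z",lid, stt[k])
c=max(cv2.findContours((l==k).astype(np.uint8),0,2)[0],key=cv2.contourArea)
W=onplane(s,c.reshape(-1,2),.14)[:,:2]; print("rect depth",cv2.minAreaRect((W*1000).astype(np.float32)))
# dark strip by colour
d=((g.max(2)<110)&(l==k)).astype(np.uint8)
strip=cv2.morphologyEx(d,cv2.MORPH_CLOSE,np.ones((15,15)))
c=max(cv2.findContours(strip,0,2)[0],key=cv2.contourArea)
W=onplane(s,c.reshape(-1,2),.14)[:,:2]; print("strip",cv2.minAreaRect((W*1000).astype(np.float32)))
im=s["img"][175:215,198:322]; save("crop",im,6)
t=snap("side"); save("crop2",t["img"][145:240,205:300],6)
E
```

```text
lid z 0.1411806101420312 [  199   154   126    85 10090]
rect depth ((540.5361328125, -1.2099609375), (419.18206787109375, 278.3094177246094), 88.09387969970703)
strip ((542.5218505859375, -7.6270599365234375), (391.84564208984375, 98.96478271484375), 88.23174285888672)
```

View pics/crop.png

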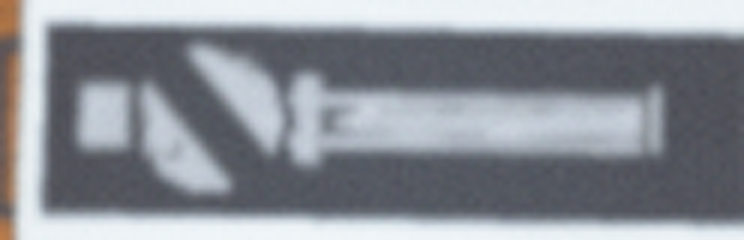

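View pics/crop2.png

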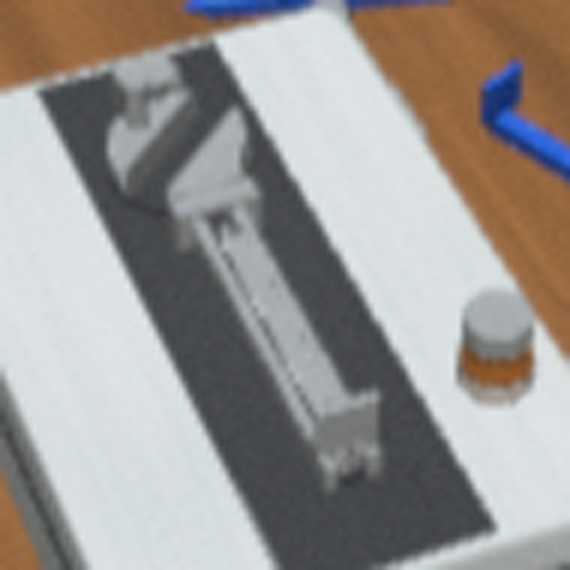

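The crops confirm the bare steel bolt in the channel with its tab at crop (655,120). The slot runs from (170,60) to (260,185) and the stud shows faintly on the lower-left disc half at about (175,152), so the disc angle is about +0.6. I'll measure these points against the model.

```bash
python3 - <<'E'
from h import *
def load(n):
    d=np.load(n+".npz"); s={k:d[k] for k in d}; f=384/2/np.tan(np.radians(s["vfov"])/2)
    s["K"]=np.array([[f,0,s["cx"]],[0,f,s["cy"]],[0,0,1.]]); s["R"]=R.from_rotvec(s["orientation"]).as_matrix(); return s
t=load("top"); s=load("side")
th=np.radians(-1.9); o=np.array([.5405,-.0012]); M=np.array([[np.cos(th),-np.sin(th)],[np.sin(th),np.cos(th)]])
def show(nm,S,off,k,px,z):
    p=onplane(S,(np.array([px])+.5)/k-.5+off,z)[0,:2]; print(nm,p.round(4),"chest",((p-o)@M*1000).round(1))
T=np.array([198,175]);Sd=np.array([205,145])
for nm,px,z in[("keeper",(104,116),.168),("strap",(307,118),.168),("tabrear",(664,120),.193),("stud",(176,152),.196),
  ("discL",(186,135),.164)]: show(nm,t,T,6,px,z)
for nm,px,z in[("S strap",(216,202),.168),("S keeper",(146,72),.168),("S tabTopMid",(348,405),.196),("S jar",(498,318),.19)]: show(nm,s,Sd,6,px,z)
# disc outline by fitted circle to bright pixels of both halves (top)
g=t["img"].astype(int).min(2)
m=(g>130).astype(np.uint8); n,l,st,c=cv2.connectedComponentsWithStats(m[183:209,206:316])
for i in range(1,n):
    if st[i,4]>15: print(st[i],onplane(t,[c[i]+[206,183]],.164)[0].round(4))
pts=[(188,45),(232,52),(277,95),(278,150),(143,90),(147,140),(175,182),(228,190)]
W=onplane(t,(np.array(pts)+.5)/6-.5+T,.164)[:,:2]*1000
print("circle",cv2.minEnclosingCircle(W.astype(np.float32)), np.array(o)*1000+M@[0,100])
for sl in[[(190,48),(278,152)],[(145,88),(230,190)]]:
    a=onplane(t,(np.array(sl)+.5)/6-.5+T,.164)[:,:2]; d=(a[1]-a[0])@M; print("slot ang from x",np.arctan2(d[1],d[0])+np.pi)
print(M@[0,.1]+o)
E
```

```text
keeper [0.547 0.155] chest [  1.4 156.3]
strap [0.544  0.0431] chest [ 2.1 44.4]
tabrear [ 0.5377 -0.1509] chest [   2.2 -149.7]
stud [0.5247 0.1132] chest [-19.6 113.8]
discL [0.5361 0.1102] chest [ -8.1 111.2]
S strap [0.5417 0.0417] chest [-0.2 42.9]
S keeper [0.5462 0.1565] chest [  0.4 157.9]
S tabTopMid [ 0.5356 -0.1451] chest [  -0.2 -144. ]
S jar [ 0.6313 -0.1178] chest [  94.6 -113.5]
[ 24   0  78  20 772] [ 0.5439 -0.0233  0.164 ]
[ 5  6  9 11 95] [0.5471 0.1551 0.164 ]
[ 15   6  15  18 136] [0.5297 0.1156 0.164 ]
circle ((546.010498046875, 96.64324951171875), 41.7474250793457) [543.81551784  98.74502159]
slot ang from x 0.7199869575073627
slot ang from x 0.7141793127811238
[0.54381552 0.09874502]
```

carry_out([
  [[36,-49,0,-0.15,-1],[72,-98,0,-0.3,-1],[108,-147,0,-0.45,-1],[136,-185,0,-0.57,-1],[136,-185,0,-0.57,-1]],
], squeeze=60)

```text
clock: 0.82
tool_pos: [0.3899, 0.3293, 0.4047]
tool_rot: [1.546, 2.734, -0.001]
ft_force: [-0.3, 0.2, 0.7]
gripper_width: 0.0002
grasp_force: 0.0
```

carry_out([
  [[36,-49,0,-0.15,-1],[72,-98,0,-0.3,-1],[108,-147,0,-0.45,-1],[136,-185,0,-0.58,-1],[136,-185,0,-0.58,-1]],
])

```text
clock: 1.45
tool_pos: [0.5259, 0.1453, 0.4043]
tool_rot: [2.262, 2.18, -0.0]
ft_force: [-0.4, 0.4, -0.4]
gripper_width: 0.0001
grasp_force: 0.0
```

```bash
python3 - <<'E'
from h import *
s=snap("wrist"); save("w1",s["img"],1.5); print(s["xyz"],s["orientation"],s["vfov"])
E
```

```text
[0.52925617 0.22683802 0.37293222] [ 2.81647878 -0.05114161 -0.00811448] 66.25393833734996
```

View pics/w1.png

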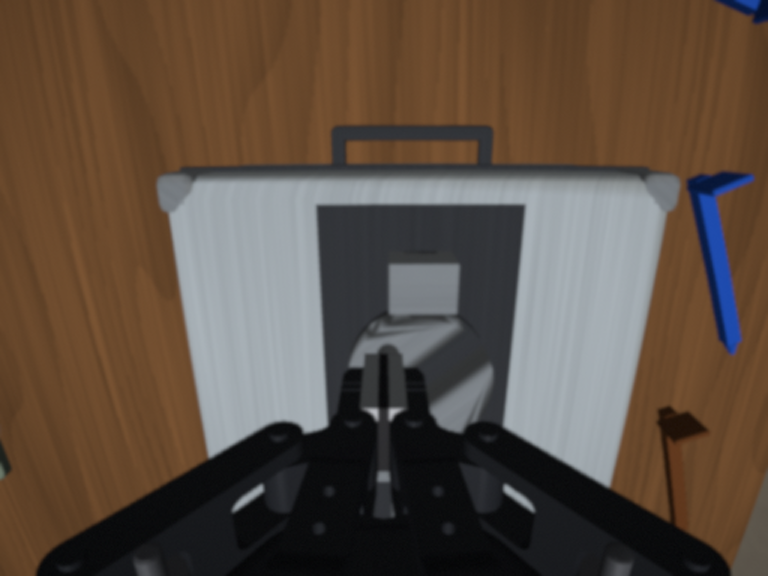

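The wrist view shows the keeper at (424,288), the disc behind the shut fingers, and the top of the stud peeking at (388,349) with the fingertips just in front. I'll cast these and compare with the estimates.

```bash
python3 - <<'E'
from h import *
s=snap("wrist"); o=np.array([.541,-.0012]); th=np.radians(-1.9); M=np.array([[np.cos(th),-np.sin(th)],[np.sin(th),np.cos(th)]])
for nm,px,z in[("stud top far-left",(378,350),.196),("stud top centre",(388,350),.196),("keeper far edge mid",(424,263),.168),("keeper near edge",(424,316),.168),("disc right edge",(494,370),.164),("disc left",(348,370),.164),("tip",(383,354),.231)]:
    p=onplane(s,[(np.array(px)+.5)/1.5-.5],z)[0,:2]; print(nm,p.round(4),((p-o)@M*1000).round(1))
a=onplane(s,(np.array([(412,386),(475,332)])+.5)/1.5-.5,.164)[:,:2]; d=(a[1]-a[0])@M; print("slot",np.arctan2(d[1],d[0]))
E
```

```text
stud top far-left [0.5227 0.1392] [-23.  139.7]
stud top centre [0.5271 0.139 ] [-18.5 139.7]
keeper far edge mid [0.5457 0.1708] [ -1. 172.]
keeper near edge [0.5456 0.1432] [ -0.2 144.5]
disc right edge [0.5834 0.1089] [ 38.8 111.5]
disc left [0.5052 0.1117] [-39.5 111.7]
tip [0.5255 0.1551] [-20.7 155.7]
slot 0.7841536192387251
```

The round end at (388,350) falls beyond the disc rim if taken at stud height, so it is the fingertip and the stud is hidden behind it. The keeper edges (144.5 and 172) agree with the model. Now I'll descend beyond the stud.

carry_out([
  [[0,0,-20,0,-1],[0,0,-40,0,-1],[0,0,-56,0,-1],[0,0,-56,0,-1]],
])

```text
clock: 2.05
tool_pos: [0.5238, 0.1475, 0.3476]
tool_rot: [-2.256, -2.185, 0.004]
ft_force: [0.9, 0.0, -0.1]
gripper_width: 0.0002
grasp_force: 0.0
```

carry_out([
  [[0,-4,0,0,-1],[0,-7,0,0,-1],[-1,-10,0,0,-1],[-1,-13,0,0,-1],[-1,-15,0,0,-1]],
])

```text
clock: 2.68
tool_pos: [0.5225, 0.1337, 0.3494]
tool_rot: [-2.256, -2.175, -0.006]
ft_force: [-7.2, 15.0, 4.7]
gripper_width: -0.0002
grasp_force: 7.2
```

```bash
python3 - <<'E'
from h import *
s=snap("wrist"); t=snap("side"); print(sense()["ft_force"],sense()["tool_pos"])
a=cv2.resize(s["img"][180:300,170:370],(600,360)); b=cv2.resize(t["img"][130:200,190:290],(600,420))
save("w2",np.vstack([a,b])[:,:,:],.75)
E
```

```text
[-6.02783913 12.33298859  4.23183028] [0.52229283 0.13364221 0.34941474]
```

View pics/w2.png

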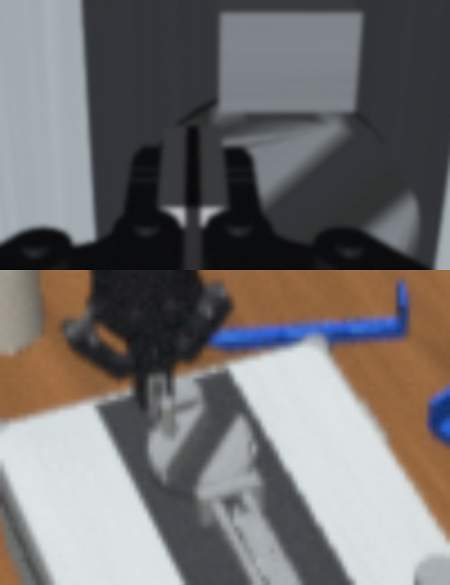

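The top half shows the fingers against the stud, still beside the keeper. The bottom half shows the stud just on the disc side of the fingertips at (168,415), with the slot angle hardly changed. The 12 N comes from friction on a push that isn't tangential, so I'll push along the arc.

carry_out([
  [[-2,-2,0,0,-1],[-4,-4,0,0,-1],[-6,-7,0,0,-1],[-7,-10,0,0,-1],[-8,-12,0,0,-1]],
])

```text
clock: 3.4
tool_pos: [0.5144, 0.1203, 0.3485]
tool_rot: [-2.256, -2.179, 0.001]
ft_force: [-4.2, 4.8, 0.3]
gripper_width: -0.0005
grasp_force: 2.5
```

```bash
cat >> h.py <<'E'
o=np.array([.5405,-.0010]); th=np.radians(-1.9); M=np.array([[np.cos(th),-np.sin(th)],[np.sin(th),np.cos(th)]])
def chest(p): return (np.asarray(p)[...,:2]-o)@M*1000
def slot(s):
    # disc top unwarped to chest coords, 0.5 mm/px; moments of the dark stripe in a ring-free inner disc
    g=np.arange(-40,40.1,.5); X,Y=np.meshgrid(g,g); W=np.stack([X,Y+100],-1).reshape(-1,2)/1000@M.T+o
    C=(np.c_[W,np.full(len(W),.164)]-np.array(s["xyz"]))@s["R"]
    px,_=cv2.projectPoints(C.reshape(-1,1,3),np.zeros(3),np.zeros(3),s["K"],np.array(s["dist"],float))
    px=px.reshape(*X.shape,2).astype(np.float32); return X,Y,cv2.remap(s["img"],px[...,0],px[...,1],1)
E
python3 - <<'E'
from h import *
st=sense(); print(st["ft_force"],st["tool_pos"],chest(st["tool_pos"]))
a=slot(snap("top"))[2]; b=slot(snap("wrist"))[2]
save("u1",np.hstack([a,b])[::-1],2)   # x right, y up
E
```

```text
[-4.16345165  4.82833218  0.29267554] [0.51438755 0.12025422 0.34852691] [-30.11829904 120.32179411]
```

View pics/u1.png

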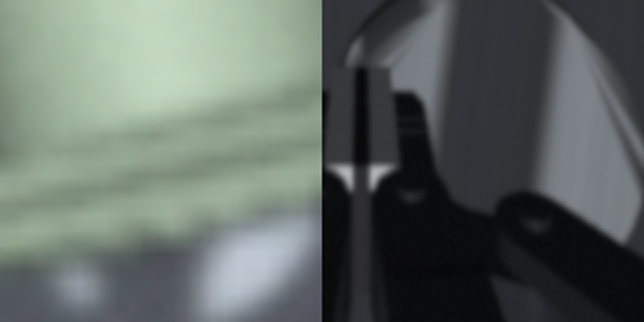

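The right half (wrist view unwarped to the chest frame) shows the slot almost along the bolt line, its edges from (455,0) to (440,100) and (555,20) to (545,180). That gives about 1.47 rad, which agrees with the finger geometry (1.45). A further 3 mm is needed.

carry_out([
  [[0,-2,0,0,-1],[0,-3,0,0,-1],[0,-3,0,0,-1]],
])

```text
clock: 3.88
tool_pos: [0.5151, 0.1167, 0.3485]
tool_rot: [-2.258, -2.182, 0.001]
ft_force: [-3.1, 3.2, -1.8]
gripper_width: -0.0003
grasp_force: 1.8
```

```bash
python3 - <<'E'
from h import *
st=sense(); print(st["ft_force"],chest(st["tool_pos"]))
X,Y,b=slot(snap("wrist")); g=cv2.GaussianBlur(b,(0,0),1.5).astype(float).mean(2)
# slot edges per row on the upper (unhidden) part
L=[];Rr=[];ys=[]
for i in range(0,X.shape[0],4):
    y=Y[i,0]
    if not 6<y<36: continue
    d=np.gradient(g[i]); x=X[i]; l=(x>-22)&(x<-2); r=(x>2)&(x<22)
    L.append(x[l][np.argmin(d[l])]); Rr.append(x[r][np.argmax(d[r])]); ys.append(y)
print(np.c_[ys,L,Rr])
for e in(L,Rr): print("theta",np.pi/2-np.arctan(np.polyfit(ys,e,1)[0]))
E
```

```text
[-3.10573455  3.22453398 -1.84326624] [-29.2527283  116.78087934]
[[  8.  -20.5  14.5]
 [ 10.  -20.5  14.5]
 [ 12.  -21.   14. ]
 [ 14.  -12.   14.5]
 [ 16.  -13.5  14. ]
 [ 18.  -13.   14. ]
 [ 20.  -13.   14.5]
 [ 22.  -12.5  14. ]
 [ 24.  -13.5  14. ]
 [ 26.  -12.5  14. ]
 [ 28.  -13.   14. ]
 [ 30.  -13.5  14.5]
 [ 32.  -13.5  14.5]
 [ 34.  -13.5  14. ]]
theta 1.320653087249521
theta 1.5773896378457168
```

The disc stands at 1.577 from the clean right-hand slot edge, so it is aligned. Now back off, rise and go behind the tab.

carry_out([
  [[0,6,0,0,-1],[0,8,20,0,-1],[0,8,60,0,-1],[4,-50,60,0,-1],[8,-110,60,0,-1]],
])

```text
clock: 4.55
tool_pos: [0.5241, 0.0056, 0.4099]
tool_rot: [2.253, 2.183, 0.003]
ft_force: [1.5, -1.0, -0.8]
gripper_width: 0.0001
grasp_force: 0.0
```

carry_out([
  [[4,-60,0,0,-1],[8,-120,0,0,-1],[12,-178,0,0,-1],[12,-182,0,0,-1],[12,-182,0,0,-1]],
])

```text
clock: 5.18
tool_pos: [0.5357, -0.1757, 0.4088]
tool_rot: [2.26, 2.182, 0.0]
ft_force: [0.3, 1.0, 0.0]
gripper_width: 0.0001
grasp_force: 0.0
```

```bash
python3 - <<'E'
from h import *
st=sense(); print(st["clock"],st["ft_force"],st["tool_pos"],chest(st["tool_pos"]))
s=snap("side"); 
for px in [(348,392),(348,405),(378,395),(318,418)]:print(chest(onplane(s,[(np.array(px)+.5)/6-.5+[205,145]],.196)))
t=snap("top"); w=snap("wrist"); A=slot(t)[2][::-1]
save("u2",np.hstack([cv2.resize(A,(380,380)),cv2.resize(w["img"],(507,380))]),.85)
E
```

```text
5.175 [0.30873755 1.01758365 0.03582398] [ 0.53566709 -0.17571989  0.40881834] [   0.96261133 -174.78406755]
[[   3.13003983 -136.23583881]]
[[  -0.14564826 -144.16417788]]
[[  15.96100334 -143.73766299]]
[[ -16.88426683 -146.40052347]]
```

View pics/u2.png

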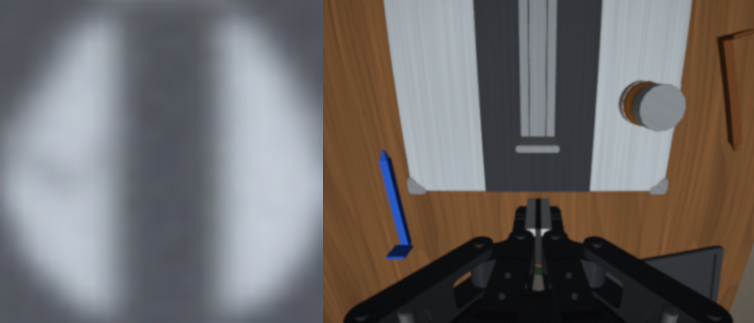

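The left half (disc unwarped) shows the slot upright along the bolt line. The wrist half shows the fingers centred behind the tab at (538,149). Descend and push.

carry_out([
  [[-1,0,-25,0,-1],[-1,0,-50,0,-1],[-1,0,-68,0,-1],[-1,0,-68,0,-1]],
])

```text
clock: 5.82
tool_pos: [0.5344, -0.1741, 0.3397]
tool_rot: [-2.255, -2.184, 0.002]
ft_force: [0.0, -0.1, -0.0]
gripper_width: 0.0001
grasp_force: 0.0
```

carry_out([
  [[0,6,0,0,-1],[0,12,0,0,-1],[1,18,0,0,-1],[1,24,0,0,-1],[1,30,0,0,-1]],
])

```text
clock: 6.45
tool_pos: [0.5358, -0.1456, 0.3415]
tool_rot: [2.257, 2.182, 0.0]
ft_force: [-0.5, -4.5, 3.2]
gripper_width: -0.0003
grasp_force: 2.0
```

carry_out([
  [[0,7,0,0,-1],[0,14,0,0,-1],[1,21,0,0,-1],[1,28,0,0,-1],[1,35,0,0,-1]],
])

```text
clock: 7.08
tool_pos: [0.5366, -0.1099, 0.3406]
tool_rot: [-2.259, -2.183, 0.0]
ft_force: [-0.1, -3.3, 2.9]
gripper_width: -0.0001
grasp_force: 1.9
```

carry_out([
  [[0,7,0,0,-1],[0,14,0,0,-1],[1,21,0,0,-1],[1,28,0,0,-1],[1,35,0,0,-1]],
])

```text
clock: 7.7
tool_pos: [0.5375, -0.0749, 0.3406]
tool_rot: [-2.259, -2.183, -0.0]
ft_force: [-0.0, -3.5, 2.3]
gripper_width: -0.0001
grasp_force: 1.6
```

carry_out([
  [[0,7,0,0,-1],[0,14,0,0,-1],[1,21,0,0,-1],[1,28,0,0,-1],[1,34,0,0,-1]],
])

```text
clock: 8.32
tool_pos: [0.5386, -0.041, 0.3407]
tool_rot: [-2.259, -2.183, -0.0]
ft_force: [0.4, -3.4, 1.0]
gripper_width: -0.0002
grasp_force: 1.5
```

carry_out([
  [[0,3,0,0,-1],[0,5,0,0,-1],[0,7,0,0,-1],[0,7,0,0,-1]],
])

```text
clock: 8.82
tool_pos: [0.5387, -0.0344, 0.3408]
tool_rot: [2.259, 2.183, 0.001]
ft_force: [0.3, -1.4, 1.3]
gripper_width: -0.0002
grasp_force: 1.1
```

carry_out([
  [[0,1,0,0,-1],[0,2,0,0,-1],[0,3,0,0,-1],[0,3,0,0,-1]],
])

```text
clock: 9.32
tool_pos: [0.5387, -0.0314, 0.3409]
tool_rot: [2.258, 2.183, 0.001]
ft_force: [1.0, -3.6, 1.3]
gripper_width: 0.0001
grasp_force: 1.7
```

carry_out([
  [[0,1,0,0,-1],[0,2,0,0,-1],[0,2,0,0,-1]],
])

```text
clock: 9.7
tool_pos: [0.5387, -0.0296, 0.3409]
tool_rot: [2.258, 2.183, -0.0]
ft_force: [2.8, -4.5, 1.0]
gripper_width: 0.0003
grasp_force: 2.4
```

carry_out([
  [[0,1,0,0,-1],[0,1,0,0,-1]],
])

```text
clock: 9.95
tool_pos: [0.5387, -0.0292, 0.3409]
tool_rot: [2.257, 2.182, -0.002]
ft_force: [1.8, -8.5, 1.3]
gripper_width: -0.0004
grasp_force: 3.9
```

carry_out([
  [[0,1,0,0,-1],[0,1,0,0,-1]],
])

```text
clock: 10.2
tool_pos: [0.5387, -0.0288, 0.3409]
tool_rot: [2.255, 2.182, -0.004]
ft_force: [2.0, -11.1, 2.2]
gripper_width: -0.0002
grasp_force: 5.3
```

carry_out([
  [[0,2,0,0,-1],[0,2,0,0,-1]],
])

```text
clock: 10.45
tool_pos: [0.5387, -0.0279, 0.3411]
tool_rot: [2.253, 2.181, -0.008]
ft_force: [0.8, -16.9, 1.8]
gripper_width: 0.0003
grasp_force: 8.2
```

carry_out([
  [[0,-8,0,0,-1],[0,-12,0,0,-1],[0,-12,40,0,-1],[-20,-12,90,0,-1],[-60,-12,110,0,-1]],
])

```text
clock: 11.08
tool_pos: [0.4789, -0.037, 0.453]
tool_rot: [2.257, 2.183, 0.006]
ft_force: [-1.3, -0.3, 0.3]
gripper_width: -0.0
grasp_force: 0.0
```

carry_out([
  [[-40,40,0,0,-1],[-80,80,0,0,-1],[-110,130,0,0,-1],[-130,180,0,0,-1],[-130,220,0,0,-1]],
])

```text
clock: 11.7
tool_pos: [0.3464, 0.1842, 0.4508]
tool_rot: [-2.256, -2.184, -0.0]
ft_force: [1.0, 0.2, 0.6]
gripper_width: 0.0
grasp_force: 0.0
```

```bash
python3 - <<'E'
from h import *
st=sense(); print(st["clock"],st["ft_force"],st["tool_pos"])
t=snap("top"); s=snap("side")
T=np.array([198,175])
save("fin",np.vstack([cv2.resize(t["img"][150:240,190:330],(700,450))[:,:],cv2.resize(s["img"][130:240,170:350],(700,428))]),.66)
E
```

```text
11.7 [0.9712665  0.23965609 0.62724897] [0.34638587 0.18415578 0.4508387 ]
```

View pics/fin.png

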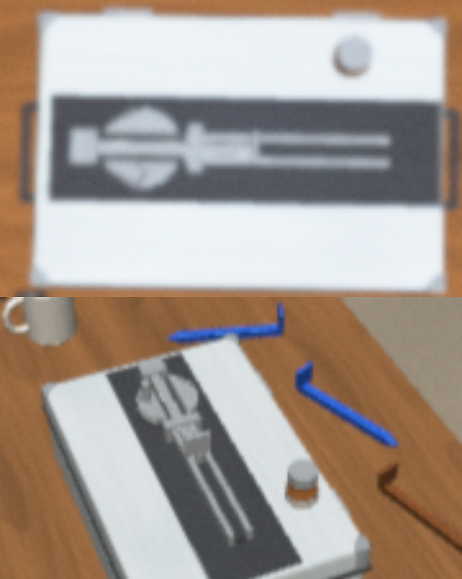

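The bolt now runs through the disc at (145,148) into the keeper at (83,147). The tab stands at (257,143), the jar and mug are unmoved, and the arm is clear. The push stalled at the predicted depth with the force rising to 17 N, so the bolt is home.

```bash
python3 -c "
from plant import env
print(env.close_job())"
```

```text
the job is handed in; nothing more can be done
None
```

The lid is locked as far as I can measure: the disc is aligned at about +1.58 rad and the bolt was pushed to its stop in the keeper. The jar and mug show undisturbed and the arm is clear (the bottle, outside the final pictures, was never approached); I handed the job in at about 12 s, and it returned no verdict.

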